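# Pack the painter's desk set into its tray

### The job

Clear the painting desk by packing the dark slate brush rest and the wrist rest with the red arm into the wooden tray, both standing upright on the tray's floor, with nothing sticking out over the tray's ends. They fit only nested, with the wrist rest's arm reaching over the brush rest's foot, so the brush rest has to go in first. Leave the white brush rest where it stands.

Things in the scene. Friction and masses are not known exactly. Their poses are not given: they have to be found in the camera images.
- tray: Open wooden tray, fixed to the desk. Outside 76 (x) by 170 (y) by 36 mm high; walls 8 mm, floor 6 mm thick, so inside 60 by 154 mm and 30 mm deep. Origin at the centre of its underside, on the desk; y along its length, z up. Both ends are alike: either part may go at either end.
- slate_rest: Dark slate-grey brush rest, about 0.3 kg, loose on the desk; an L from the side. Foot 40 (x) by 90 (y) by 30 mm high; at its -y end an upright 26 mm thick (y -45 to -19), 40 mm wide in x, rises to 76 mm, with small humps on top to 82 mm. Origin at the centre of the foot's underside, z up. Grip the upright across x.
- wrist_rest: Wooden wrist rest, about 0.22 kg, loose on the desk; an upside-down L from the side, 40 (x) by 80 (y) by 64 mm high. A weighted pale leg (y +6 to +40 mm) carries a red arm (y -40 to +6) 20 mm thick, underside 44 mm up. Origin midway along the length and width, level with the leg's underside, z up. Mass centre near y +16. Grip its top across x.
- white_rest: White ceramic brush rest, a bystander of the same shape, size and axes as the dark one; to be left where it stands.

How it is judged:
By the outcome, as a careful person would: the job done as asked, in the order asked, and still so for the second after the job is handed in, with the robot touching nothing.
It also fails if it takes over 54 s, if anything falls off the work surface, if the arm or the gripper's body presses on something with over 40 N, if the wrist force passes 120 N, or if a joint passes its speed limit or range.

### The arm

A 7-joint arm with a two-finger parallel gripper is mounted at the origin on the work surface. World frame = base frame: x ahead of the robot, y to its left, z up, the work surface at z = 0. Lengths are in m, angles in rad, forces in N, time in s.
With the tool pointing down it reaches from about 0.4 to 0.875 m from the base axis. Payload 19.3 kg.
Tool frame: the origin (TCP) lies at the very end of the fingers, on their centre line; the grasp point (between the pads) lies 19 mm behind it; z points along the fingers, y is the line along which they close (so a half turn about z gives the same grasp; the last joint's range is limited). The gripper opens to 85 mm and grips with 20 to 120 N. Pads are 22 mm wide; open, the fingers measure 114 mm over their backs; the gripper's body (76 mm by 85 mm) begins 54 mm behind the grasp point. The pads swing forward as they close: fully open they stand 13 mm farther back than shut.
Start: joints at [1.271, 0.521, -0.036, 1.599, 0.021, 1.021, -0.113], TCP at [0.142, -0.609, 0.231] pointing down, gripper open.
Joint ranges: [-2.91, 2.91], [-0.3, 2.13], [-1.5, 1.42], [0.17, 2.43], [-1.26, 4.41], [0.16, 1.93], [-2.52, 2.52]. Speed limits (rad/s): [1.89, 1.89, 2.39, 2.39, 3.01, 3.01, 3.01].

### API

Orientations are given as [roll, pitch, yaw] about the fixed x, y, z axes, in that order (R = Rz(yaw) Ry(pitch) Rx(roll)).
In Python, from workcell import monitor, optics, job_done gives the robot as it stands.
- The arm moves only by the shell command python3 -m handwheel 'ROWS' [FORCE]. ROWS is JSON, a list of rows, each an object of numbers: "dx", "dy", "dz": the shift along the tool's x, y, z in cm; "wx", "wy", "wz": the turn, a rotation vector about the tool's x, y, z in rad; "claw": the opening in per cent of the stroke, from 0 (shut) to 100 (fully open). A call has 1 to 8 rows; each row shifts and turns the commanded pose from where the row before left it, along the tool's axes as they then stand; what a row does not reach is not made up. A row lasts 1/8 s, in which the tool goes at most 62.5 mm and 10.7 degrees, less where a joint would pass 70% of its speed; a pose out of reach is approached as far as the arm can. A call with a gripper value outside its range is refused whole. The fingers move at their own pace and stop on an object; FORCE is the grip in N (left out, the last holds). Time passes only in rows, so rows that do not move let the fingers close. It gives the time, the measured TCP pose, the force, the opening and the grip force at its end, in the units of the state.
- monitor.observe(): the state, without advancing time (a new reading comes with each control period).
- optics.grab_frame(name): name is "scene" or "top" or "wrist"; returns a dict with "frame" (480x640x3 uint8, blue, green, red), "fovy" (degrees; the focal length in pixels is half the picture's height over the tangent of half this angle, whatever the lens; pixels are square), "cx", "cy" (the principal point, pixels), "k1" (the pictures are not rectified: a ray, as slopes to the right and down, at radius r is drawn at 1 + k1 r^2 times it, then the intrinsics apply), "R" (3x3) and "t" (3): a world point X has camera coordinates R X + t. Camera axes: x right, y down, z forward; pixel columns grow to the right and rows downward; lengths in m; the calibration is good to about 2 mm. A picture is of the moment at which its call begins. There is no depth.
- job_done(): hands the job in; it is judged then, once.
Trained networks look in the newest picture that a camera, given by its name, has taken for a name from the list of things; names that differ only in an ending like _2 or _b are one class to them, and where a whole thing is asked for, a point or a joint stands for the part that bears it (a point fixed in the world has none). Each returns a list of dicts, best first, with "p" (0 to 1); they miss things now and then, are a little off and sometimes report something else, mostly with a low value. They report only what shows in the picture. A call takes as long as a camera call.
- optics.masks_of(name, camera): "region" (480x640 bool, what is visible of it) and "rect" ([left, top, width, height] in pixels, round what is visible of it).
The state is a dict: "clock": time; "qpos": joint angles; "qd": joint speeds; "joint_efforts": joint torques, N m; "position": TCP position; "tool_rot": TCP orientation; "force": force on the tool from outside, world axes, zero at the start; "moment": the same for the moment, N m; "grip_width": finger opening in m; "finger_force": force on a finger pad.
Only numpy, scipy, OpenCV 4.12 (cv2) and the standard library are available. Lean on these libraries where they do the work, as an engineer would, in place of code of your own. Each camera call takes 0.05 s, during which the arm holds its last target. There are 200 camera calls.

## Working session

There is one attempt and no reset: what is moved stays moved. The work goes in short steps, Python scripts to look and compute and a shell command to move; the robot and the scene stay as the last step left them, time stands still between calls to the robot, and variables do not carry over. Pictures are saved under pics/ and viewed, at most 10 in all, crops included, and the job is handed in when it is done.

```bash
mkdir -p pics; ls
python3 - <<'E'
from workcell import monitor, optics
import cv2,numpy as np
s=monitor.observe();print({k:np.round(v,3).tolist() for k,v in s.items()})
for n in ("scene","top"):
    f=optics.grab_frame(n);cv2.imwrite(f"pics/{n}0.png",f["frame"])
    print(n,f["fovy"],f["cx"],f["cy"],f["k1"],np.round(f["R"],3).tolist(),np.round(f["t"],3).tolist())
    for o in ("tray","slate_rest","wrist_rest","white_rest"):
        print(o,[(round(m["p"],2),m["rect"]) for m in optics.masks_of(o,n)])
E
```

```text
pics
{'clock': 0.0, 'qpos': [1.271, 0.522, -0.036, 1.6, 0.021, 1.021, -0.113], 'qd': [0.0, -0.0, 0.001, 0.001, 0.001, -0.002, -0.0], 'joint_efforts': [0.0, -92.71, 1.98, -36.993, 0.018, 0.008, 0.0], 'position': [0.142, -0.608, 0.231], 'tool_rot': [-3.14, 0.0, 0.23], 'force': [0.196, 0.157, 0.244], 'moment': [0.034, -0.01, -0.06], 'finger_force': 0.0, 'grip_width': 0.085}
scene 42.34254827289631 317.7952443854493 226.35877920551798 -0.2092758777835313 [[-0.284, 0.959, 0.002], [0.673, 0.201, -0.711], [-0.683, -0.2, -0.703]] [0.114, -0.339, 1.438]
tray [(0.75, [137.9, 183.6, 106.0, 77.0])]
slate_rest [(0.84, [435.3, 215.9, 56.5, 52.1])]
wrist_rest [(0.59, [319.2, 268.1, 55.2, 40.5])]
white_rest [(0.75, [310.7, 186.6, 56.6, 55.0])]
top 52.0816043455406 318.9941975344472 240.84270681819072 0.021697411732741877 [[0.032, -0.999, 0.001], [-0.975, -0.031, -0.222], [0.222, 0.006, -0.975]] [0.029, 0.554, 0.692]
tray [(0.62, [405.1, 207.6, 120.8, 75.1])]
slate_rest [(0.96, [140.2, 252.6, 62.8, 39.4])]
wrist_rest [(0.84, [251.1, 167.3, 53.2, 44.1])]
white_rest [(0.72, [276.6, 260.1, 58.0, 32.7])]
```

View pics/top0.png

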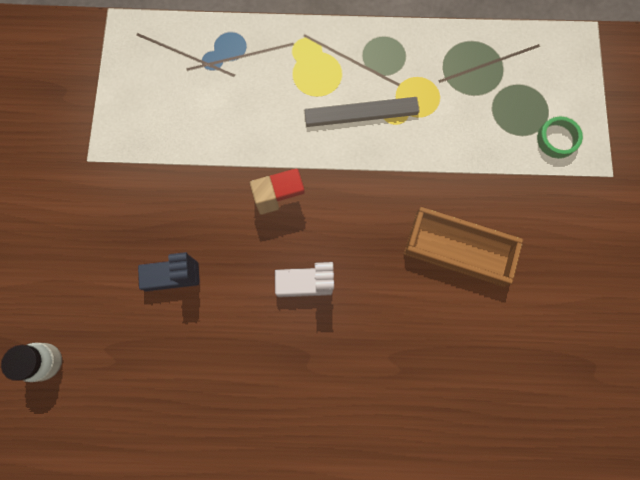

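View pics/scene0.png

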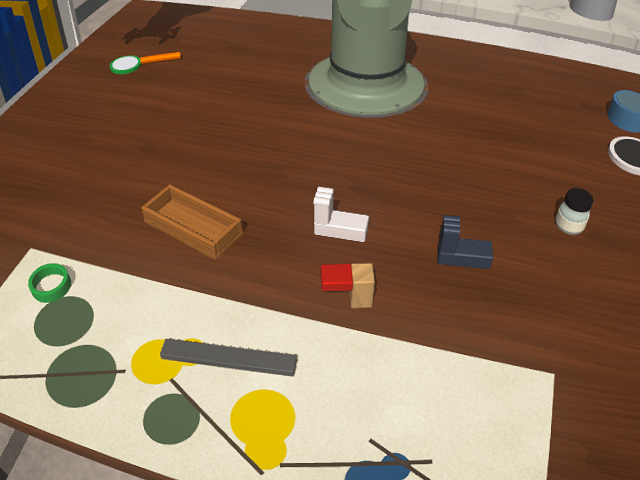

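The top picture shows the slate rest at (168,272) with its upright on the right. The white rest is at (305,280), the wrist rest at (277,190) with its red arm on the right, and the tray at (465,245), tilted. Next I'll fit poses to the silhouettes from both cameras.

```bash
cat > h.py <<'E'
from workcell import monitor, optics
import cv2,numpy as np
from scipy.optimize import minimize
def proj(f,X):
    c=np.asarray(X)@np.array(f["R"]).T+f["t"]; s=c[:,:2]/c[:,2:]
    s=s*(1+f["k1"]*(s**2).sum(1,keepdims=True)); F=240/np.tan(np.radians(f["fovy"]/2))
    return s*F+[f["cx"],f["cy"]]
def box(a,b): return np.array([[x,y,z] for x in(a[0],b[0]) for y in(a[1],b[1]) for z in(a[2],b[2])])
L=[box((-.02,-.045,0),(.02,.045,.03)),box((-.02,-.045,0),(.02,-.019,.079))]
M={"slate_rest":L,"white_rest":L,"tray":[box((-.038,-.085,0),(.038,.085,.036))],
 "wrist_rest":[box((-.02,.006,0),(.02,.04,.064)),box((-.02,-.04,.044),(.02,.006,.064))]}
def place(B,p,z=0):
    c,s=np.cos(p[2]),np.sin(p[2]); return B@np.array([[c,-s,0],[s,c,0],[0,0,1]]).T+[p[0],p[1],z]
def sil(f,name,p,z=0):
    S=8; m=np.zeros((480,640),np.uint8)
    for B in M[name]:
        h=cv2.convexHull(proj(f,place(B,p,z)).astype(np.float32))
        cv2.fillConvexPoly(m,np.round(h*S).astype(np.int32),255,cv2.LINE_AA,3)
    return m/255.
def fit(name,views,p0,z=0):
    def cost(p):
        t=0
        for f,m in views:
            s=sil(f,name,p,z); t+=1-np.minimum(s,m).sum()/np.maximum(s,m).sum()
        return t/len(views)
    best=None
    for d in (-.25,0,.25):
        r=minimize(cost,np.add(p0,[0,0,d]),method="Nelder-Mead",options=dict(initial_simplex=np.add(p0,[0,0,d])+np.array([[0,0,0],[.02,0,0],[0,.02,0],[0,0,.2]]),xatol=1e-4,fatol=1e-4))
        if best is None or r.fun<best.fun: best=r
    return best.x,best.fun
def ray(f,uv,z):
    F=240/np.tan(np.radians(f["fovy"]/2)); d=(np.array(uv)-[f["cx"],f["cy"]])/F
    s=d.copy()
    for _ in range(20): s=d/(1+f["k1"]*(s@s))
    R=np.array(f["R"]); w=R.T@np.append(s,1); o=-R.T@f["t"]
    return o+w*(z-o[2])/w[2]
def tcp():
    s=monitor.observe(); return np.array(s["position"]),np.array(s["tool_rot"])
E
cat > loc.py <<'E'
from h import *
import sys
G={"tray":-.3,"slate_rest":0.05,"wrist_rest":.2,"white_rest":0.05}
V={}
for n in("top","scene"):
    f=optics.grab_frame(n)
    for o in G:
        r=optics.masks_of(o,n)
        if r: V.setdefault(o,[]).append((f,r[0]["region"].astype(float)))
for o in G:
    f,m=V[o][0]; ys,xs=np.nonzero(m); c=ray(f,(xs.mean(),ys.mean()),.02)
    print(o,len(V[o]),[(np.round(x,4),round(e,3)) for x,e in [fit(o,V[o],[c[0],c[1],G[o]])]+[fit(o,[v],[c[0],c[1],G[o]]) for v in V[o]]])
E
python3 loc.py
```

```text
tray 2 [(array([ 0.5615, -0.185 , -0.3037]), np.float64(0.048)), (array([ 0.5625, -0.1849, -0.2856]), np.float64(0.049)), (array([ 0.5616, -0.1855, -0.3109]), np.float64(0.044))]
slate_rest 2 [(array([0.501 , 0.2855, 0.1033]), np.float64(0.115)), (array([0.5014, 0.2867, 0.1151]), np.float64(0.108)), (array([0.4986, 0.2854, 0.1022]), np.float64(0.115))]
wrist_rest 2 [(array([0.6404, 0.1166, 0.3254]), np.float64(0.113)), (array([0.6409, 0.1172, 0.3433]), np.float64(0.081)), (array([0.6388, 0.1153, 0.33  ]), np.float64(0.137))]
white_rest 2 [(array([0.4967, 0.0693, 0.1022]), np.float64(0.117)), (array([0.4961, 0.0705, 0.0612]), np.float64(0.094)), (array([0.495 , 0.0691, 0.1742]), np.float64(0.118))]
```

```bash
cat > plan.py <<'E'
from h import *
import sys,math
# plan.py x y z yaw nrows : per-row tool-frame steps
x,y,z,yaw=map(float,sys.argv[1:5]); n=int(sys.argv[5])
p,r=tcp(); a=r[2]; d=np.array([x,y,z])-p; w=(yaw-a+math.pi)%(2*math.pi)-math.pi
print("clock",round(monitor.observe()["clock"],2),"pos",p.round(4),"rot",r.round(3),"dxyz",d.round(4),"dyaw",round(w,3))
R=np.array([[np.cos,np.sin],[np.sin,lambda v:-np.cos(v)]],object)
for i in range(n):
    b=a+w*i/n; t=np.array([math.cos(b)*d[0]+math.sin(b)*d[1], math.sin(b)*d[0]-math.cos(b)*d[1], -d[2]])/n*100
    print('{"dx":%.2f,"dy":%.2f,"dz":%.2f,"wz":%.3f}'%(*t,-w/n),end=",")
print()
E
python3 plan.py .5 -.3 .25 .85 8
```

```text
clock 1.0 pos [ 0.1423 -0.6086  0.2313] rot [-3.142 -0.     0.23 ] dxyz [0.3577 0.3086 0.0187] dyaw 0.62
{"dx":5.23,"dy":-2.74,"dz":-0.23,"wz":-0.078},{"dx":5.43,"dy":-2.32,"dz":-0.23,"wz":-0.078},{"dx":5.59,"dy":-1.90,"dz":-0.23,"wz":-0.078},{"dx":5.72,"dy":-1.46,"dz":-0.23,"wz":-0.078},{"dx":5.82,"dy":-1.01,"dz":-0.23,"wz":-0.078},{"dx":5.88,"dy":-0.56,"dz":-0.23,"wz":-0.078},{"dx":5.90,"dy":-0.10,"dz":-0.23,"wz":-0.078},{"dx":5.89,"dy":0.36,"dz":-0.23,"wz":-0.078},
```

```bash
python3 -m handwheel '[{"dx":5.2,"dy":-2.7,"dz":-0.2,"wz":-0.08},{"dx":5.4,"dy":-2.3,"dz":-0.2,"wz":-0.08},{"dx":5.6,"dy":-1.9,"dz":-0.2,"wz":-0.08},{"dx":5.7,"dy":-1.5,"dz":-0.2,"wz":-0.08},{"dx":5.8,"dy":-1.0,"dz":-0.2,"wz":-0.08},{"dx":5.9,"dy":-0.6,"dz":-0.2,"wz":-0.08},{"dx":5.9,"dy":-0.1,"dz":-0.2,"wz":-0.08},{"dx":5.9,"dy":0.4,"dz":-0.2,"wz":-0.08}]'; python3 plan.py .52 .24 .24 1.6 10
```

```text
clock 1.0 pos [ 0.1423 -0.6086  0.2313] rot [-3.142 -0.     0.23 ] dxyz [0.3777 0.8486 0.0087] dyaw 1.37
{"dx":5.61,"dy":-7.40,"dz":-0.09,"wz":-0.137},{"dx":6.57,"dy":-6.57,"dz":-0.09,"wz":-0.137},{"dx":7.40,"dy":-5.61,"dz":-0.09,"wz":-0.137},{"dx":8.10,"dy":-4.54,"dz":-0.09,"wz":-0.137},{"dx":8.65,"dy":-3.40,"dz":-0.09,"wz":-0.137},{"dx":9.03,"dy":-2.18,"dz":-0.09,"wz":-0.137},{"dx":9.24,"dy":-0.93,"dz":-0.09,"wz":-0.137},{"dx":9.28,"dy":0.34,"dz":-0.09,"wz":-0.137},{"dx":9.15,"dy":1.61,"dz":-0.09,"wz":-0.137},{"dx":8.84,"dy":2.84,"dz":-0.09,"wz":-0.137},schema error: expected keys dx, dy, dz, wx, wy, wz, claw
```

```bash
python3 -m handwheel '[{"dx":5.2,"dy":-2.7,"dz":-0.2,"wx":0,"wy":0,"wz":-0.08,"claw":100},{"dx":5.4,"dy":-2.3,"dz":-0.2,"wx":0,"wy":0,"wz":-0.08,"claw":100},{"dx":5.6,"dy":-1.9,"dz":-0.2,"wx":0,"wy":0,"wz":-0.08,"claw":100},{"dx":5.7,"dy":-1.5,"dz":-0.2,"wx":0,"wy":0,"wz":-0.08,"claw":100},{"dx":5.8,"dy":-1.0,"dz":-0.2,"wx":0,"wy":0,"wz":-0.08,"claw":100},{"dx":5.9,"dy":-0.6,"dz":-0.2,"wx":0,"wy":0,"wz":-0.08,"claw":100},{"dx":5.9,"dy":-0.1,"dz":-0.2,"wx":0,"wy":0,"wz":-0.08,"claw":100},{"dx":5.9,"dy":0.4,"dz":-0.2,"wx":0,"wy":0,"wz":-0.08,"claw":100}]'; python3 plan.py .51 .25 .2 1.67 10
```

```text
clock: 2.0
position: [0.498, -0.296, 0.2476]
tool_rot: [3.141, 0.0, 0.872]
force: [1.2, -1.1, -0.1]
grip_width: 0.0849
finger_force: 0.0
clock 2.0 pos [ 0.498  -0.296   0.2476] rot [3.141 0.    0.872] dxyz [ 0.012   0.546  -0.0476] dyaw 0.798
{"dx":4.26,"dy":-3.42,"dz":0.48,"wz":-0.080},{"dx":4.52,"dy":-3.07,"dz":0.48,"wz":-0.080},{"dx":4.75,"dy":-2.70,"dz":0.48,"wz":-0.080},{"dx":4.95,"dy":-2.31,"dz":0.48,"wz":-0.080},{"dx":5.12,"dy":-1.91,"dz":0.48,"wz":-0.080},{"dx":5.25,"dy":-1.50,"dz":0.48,"wz":-0.080},{"dx":5.35,"dy":-1.07,"dz":0.48,"wz":-0.080},{"dx":5.42,"dy":-0.64,"dz":0.48,"wz":-0.080},{"dx":5.46,"dy":-0.21,"dz":0.48,"wz":-0.080},{"dx":5.46,"dy":0.23,"dz":0.48,"wz":-0.080},
```

```bash
python3 -m handwheel '[{"dx":4.3,"dy":-3.4,"dz":0.5,"wx":0,"wy":0,"wz":-0.08,"claw":100},{"dx":4.5,"dy":-3.1,"dz":0.5,"wx":0,"wy":0,"wz":-0.08,"claw":100},{"dx":4.8,"dy":-2.7,"dz":0.5,"wx":0,"wy":0,"wz":-0.08,"claw":100},{"dx":5.0,"dy":-2.3,"dz":0.5,"wx":0,"wy":0,"wz":-0.08,"claw":100},{"dx":5.1,"dy":-1.9,"dz":0.5,"wx":0,"wy":0,"wz":-0.08,"claw":100},{"dx":5.3,"dy":-1.5,"dz":0.5,"wx":0,"wy":0,"wz":-0.08,"claw":100},{"dx":5.4,"dy":-1.1,"dz":0.5,"wx":0,"wy":0,"wz":-0.08,"claw":100},{"dx":5.4,"dy":-0.6,"dz":0.5,"wx":0,"wy":0,"wz":-0.08,"claw":100}]'
python3 -m handwheel '[{"dx":5.4,"dy":-0.2,"dz":0.5,"wx":0,"wy":0,"wz":-0.08,"claw":100},{"dx":5.4,"dy":0.2,"dz":0.5,"wx":0,"wy":0,"wz":-0.08,"claw":100},{"dx":0,"dy":0,"dz":0,"wx":0,"wy":0,"wz":0,"claw":100}]'
python3 - <<'E'
from h import *
f=optics.grab_frame("wrist");cv2.imwrite("pics/w1.png",f["frame"])
r=optics.masks_of("slate_rest","wrist")
for q in r[:2]:
    print(q["p"],q["rect"],fit("slate_rest",[(f,q["region"].astype(float))],[.501,.2855,.103]))
E
python3 plan.py .5043 .2537 .12 1.674 2
```

```text
clock: 3.0
position: [0.5081, 0.1427, 0.2074]
tool_rot: [3.141, -0.0, 1.512]
force: [1.0, -0.4, -0.9]
grip_width: 0.0853
finger_force: 0.0
clock: 3.38
position: [0.5092, 0.2534, 0.1969]
tool_rot: [-3.141, -0.002, 1.676]
force: [-0.9, -0.3, -0.5]
grip_width: 0.0853
finger_force: 0.0
0.7 [283.3, 129.1, 55.3, 132.5] (array([0.4994927 , 0.28674801, 0.14831494]), np.float64(0.05736021086795429))
clock 3.48 pos [0.5103 0.2491 0.1971] rot [-3.141  0.     1.67 ] dxyz [-0.006   0.0046 -0.0771] dyaw 0.004
{"dx":0.26,"dy":-0.27,"dz":3.85,"wz":-0.002},{"dx":0.26,"dy":-0.27,"dz":3.85,"wz":-0.002},
```

View pics/w1.png

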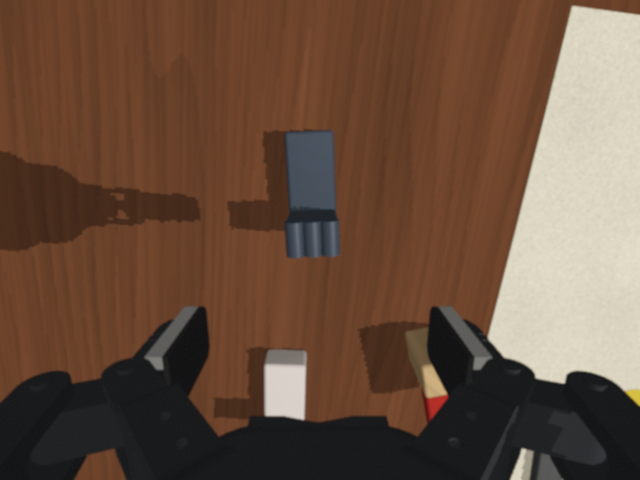

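The wrist picture shows the slate foot spanning (287–335, 131–210) with the upright at (313,240). Its yaw fits at about 0.12, so I'm going down over the upright.

```bash
python3 -m handwheel '[{"dx":0.3,"dy":-0.3,"dz":4.0,"wx":0,"wy":0,"wz":-0.02,"claw":100},{"dx":0.2,"dy":-0.3,"dz":4.0,"wx":0,"wy":0,"wz":0,"claw":100},{"dx":0,"dy":0,"dz":0,"wx":0,"wy":0,"wz":0,"claw":100},{"dx":0,"dy":0,"dz":0,"wx":0,"wy":0,"wz":0,"claw":100}]'
python3 plan.py .5038 .2542 .045 1.69 2
python3 - <<'E'
from h import *
f=optics.grab_frame("wrist");cv2.imwrite("pics/w2.png",f["frame"])
for q in optics.masks_of("slate_rest","wrist")[:1]:
    print(q["p"],q["rect"],fit("slate_rest",[(f,q["region"].astype(float))],[.501,.2855,.12]))
E
python3 plan.py .5038 .2542 .045 1.69 2
```

```text
clock: 3.98
position: [0.5048, 0.253, 0.1188]
tool_rot: [3.14, -0.0, 1.689]
force: [-0.1, 0.3, 0.5]
grip_width: 0.0855
finger_force: 0.0
clock 3.98 pos [0.5048 0.253  0.1188] rot [ 3.14  -0.     1.689] dxyz [-0.001   0.0012 -0.0738] dyaw 0.001
{"dx":0.06,"dy":-0.04,"dz":3.69,"wz":-0.001},{"dx":0.06,"dy":-0.04,"dz":3.69,"wz":-0.001},
0.72 [279.7, 123.5, 76.3, 181.8] (array([0.4991834 , 0.28684954, 0.14698391]), np.float64(0.03841149371536179))
clock 4.08 pos [0.5049 0.2534 0.119 ] rot [ 3.139e+00 -1.000e-03  1.689e+00] dxyz [-0.0011  0.0008 -0.074 ] dyaw 0.001
{"dx":0.05,"dy":-0.05,"dz":3.70,"wz":-0.001},{"dx":0.05,"dy":-0.05,"dz":3.70,"wz":-0.001},
```

```bash
python3 -m handwheel '[{"dx":0.1,"dy":-0.1,"dz":3.7,"wx":0,"wy":0,"wz":-0.025,"claw":100},{"dx":0.1,"dy":0,"dz":3.7,"wx":0,"wy":0,"wz":0,"claw":100},{"dx":0,"dy":0,"dz":0,"wx":0,"wy":0,"wz":0,"claw":100},{"dx":0,"dy":0,"dz":0,"wx":0,"wy":0,"wz":0,"claw":20},{"dx":0,"dy":0,"dz":0,"wx":0,"wy":0,"wz":0,"claw":20},{"dx":0,"dy":0,"dz":0,"wx":0,"wy":0,"wz":0,"claw":20},{"dx":0,"dy":0,"dz":0,"wx":0,"wy":0,"wz":0,"claw":20},{"dx":0,"dy":0,"dz":0,"wx":0,"wy":0,"wz":0,"claw":20}]' 80
```

```text
clock: 5.08
position: [0.5034, 0.2555, 0.0447]
tool_rot: [3.14, -0.0, 1.714]
force: [-0.7, -2.5, 14.5]
grip_width: 0.0394
finger_force: 78.5
```

```bash
python3 -m handwheel '[{"dx":0,"dy":0,"dz":-2,"wx":0,"wy":0,"wz":0,"claw":20},{"dx":0,"dy":0,"dz":-4,"wx":0,"wy":0,"wz":0,"claw":20},{"dx":0,"dy":0,"dz":-5,"wx":0,"wy":0,"wz":0,"claw":20},{"dx":0,"dy":0,"dz":-4,"wx":0,"wy":0,"wz":0,"claw":20},{"dx":0,"dy":0,"dz":-1,"wx":0,"wy":0,"wz":0,"claw":20}]'
python3 plan.py .5435 -.2423 .2 1.264 12
```

```text
clock: 5.7
position: [0.5033, 0.2557, 0.2068]
tool_rot: [3.138, -0.001, 1.715]
force: [0.3, 1.2, -3.6]
grip_width: 0.0394
finger_force: 81.7
clock 5.7 pos [0.5033 0.2557 0.2068] rot [ 3.138e+00 -1.000e-03  1.715e+00] dxyz [ 0.0402 -0.498  -0.0068] dyaw -0.451
{"dx":-4.16,"dy":-0.26,"dz":0.06,"wz":0.038},{"dx":-4.16,"dy":-0.11,"dz":0.06,"wz":0.038},{"dx":-4.16,"dy":0.05,"dz":0.06,"wz":0.038},{"dx":-4.16,"dy":0.20,"dz":0.06,"wz":0.038},{"dx":-4.15,"dy":0.36,"dz":0.06,"wz":0.038},{"dx":-4.13,"dy":0.52,"dz":0.06,"wz":0.038},{"dx":-4.11,"dy":0.67,"dz":0.06,"wz":0.038},{"dx":-4.08,"dy":0.83,"dz":0.06,"wz":0.038},{"dx":-4.05,"dy":0.98,"dz":0.06,"wz":0.038},{"dx":-4.01,"dy":1.13,"dz":0.06,"wz":0.038},{"dx":-3.96,"dy":1.28,"dz":0.06,"wz":0.038},{"dx":-3.91,"dy":1.43,"dz":0.06,"wz":0.038},
```

```bash
python3 -m handwheel '[{"dx":-2,"dy":-0.1,"dz":0,"wx":0,"wy":0,"wz":0.03,"claw":20},{"dx":-4.2,"dy":-0.2,"dz":0,"wx":0,"wy":0,"wz":0.04,"claw":20},{"dx":-4.2,"dy":0,"dz":0,"wx":0,"wy":0,"wz":0.04,"claw":20},{"dx":-4.2,"dy":0.2,"dz":0,"wx":0,"wy":0,"wz":0.04,"claw":20},{"dx":-4.2,"dy":0.3,"dz":0,"wx":0,"wy":0,"wz":0.04,"claw":20},{"dx":-4.2,"dy":0.5,"dz":0,"wx":0,"wy":0,"wz":0.04,"claw":20},{"dx":-4.1,"dy":0.7,"dz":0,"wx":0,"wy":0,"wz":0.04,"claw":20},{"dx":-4.1,"dy":0.8,"dz":0,"wx":0,"wy":0,"wz":0.04,"claw":20}]'
python3 -m handwheel '[{"dx":-4.1,"dy":1,"dz":0,"wx":0,"wy":0,"wz":0.04,"claw":20},{"dx":-4,"dy":1.1,"dz":0,"wx":0,"wy":0,"wz":0.04,"claw":20},{"dx":-4,"dy":1.3,"dz":0,"wx":0,"wy":0,"wz":0.03,"claw":20},{"dx":-3.9,"dy":1.4,"dz":0,"wx":0,"wy":0,"wz":0.03,"claw":20},{"dx":-2,"dy":0.6,"dz":0,"wx":0,"wy":0,"wz":0,"claw":20},{"dx":0,"dy":0,"dz":0,"wx":0,"wy":0,"wz":0,"claw":20},{"dx":0,"dy":0,"dz":0,"wx":0,"wy":0,"wz":0,"claw":20}]'
python3 plan.py .5435 -.2423 .09 1.264 2
python3 - <<'E'
from h import *
p,r=tcp()
f=optics.grab_frame("wrist");cv2.imwrite("pics/w3.png",f["frame"])
for o in("tray","slate_rest"):
  for q in optics.masks_of(o,"wrist")[:1]:
    print(o,q["p"],q["rect"])
    if o=="slate_rest": print(fit(o,[(f,q["region"].astype(float))],[p[0],p[1]+.03,-.3],p[2]-.045))
E
```

```text
clock: 6.7
position: [0.5248, -0.06, 0.2024]
tool_rot: [-3.14, 0.0, 1.402]
force: [0.6, -0.6, -2.6]
grip_width: 0.0388
finger_force: 81.5
clock: 7.58
position: [0.5366, -0.2444, 0.2029]
tool_rot: [-3.141, -0.001, 1.266]
force: [-1.0, 0.4, -3.1]
grip_width: 0.0392
finger_force: 81.5
clock 7.58 pos [ 0.5366 -0.2444  0.2029] rot [-3.141e+00 -1.000e-03  1.266e+00] dxyz [ 0.0069  0.0021 -0.1129] dyaw -0.002
{"dx":0.21,"dy":0.30,"dz":5.65,"wz":0.001},{"dx":0.21,"dy":0.29,"dz":5.65,"wz":0.001},
tray 0.84 [274.1, 31.7, 98.1, 218.5]
slate_rest 0.91 [253.1, 125.6, 125.8, 280.2]
(array([ 0.54506808, -0.21461955, -0.31240262]), np.float64(0.04620979966629224))
```

View pics/w3.png

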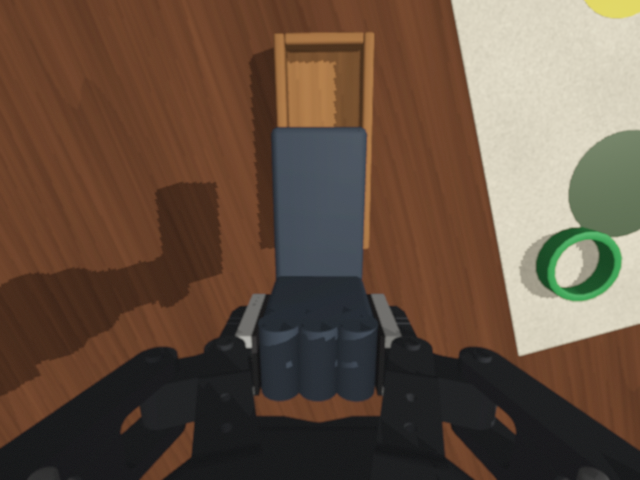

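The wrist picture shows the slate rest hanging level. The tray's far end has outer corners at (275,34) and (373,33), and its right edge runs down to (369,247).

```bash
python3 - <<'E'
from h import *
f=optics.grab_frame("wrist")
a=ray(f,(275,34),.036)[:2];b=ray(f,(373.5,33),.036)[:2];c=ray(f,(369,247),.036)[:2]
print(a,b,c,np.linalg.norm(a-b)); d=c-b; th=np.arctan2(d[0],-d[1]); print("yaw",th, np.arctan2(*(b-a)[::-1]))
m=(a+b)/2; print("centre",m+.085*d/np.linalg.norm(d))
E
python3 plan.py .5435 -.2423 .09 1.264 2
```

```text
[ 0.54993739 -0.09376219] [ 0.62025126 -0.11519835] [ 0.57299863 -0.27447799] 0.07350883956662693
yaw -0.288393966803905 -0.2959130598832963
centre [ 0.56091923 -0.18596993]
clock 7.78 pos [ 0.5371 -0.2446  0.2034] rot [-3.142 -0.     1.266] dxyz [ 0.0064  0.0023 -0.1134] dyaw -0.002
{"dx":0.21,"dy":0.27,"dz":5.67,"wz":0.001},{"dx":0.21,"dy":0.27,"dz":5.67,"wz":0.001},
```

```bash
python3 -m handwheel '[{"dx":0.4,"dy":0.55,"dz":2,"wx":0,"wy":0,"wz":0,"claw":20},{"dx":0,"dy":0,"dz":4,"wx":0,"wy":0,"wz":0,"claw":20},{"dx":0,"dy":0,"dz":3.5,"wx":0,"wy":0,"wz":0,"claw":20},{"dx":0,"dy":0,"dz":1,"wx":0,"wy":0,"wz":0,"claw":20},{"dx":0,"dy":0,"dz":0,"wx":0,"wy":0,"wz":0,"claw":20},{"dx":0,"dy":0,"dz":0,"wx":0,"wy":0,"wz":0,"claw":20}]'
python3 plan.py .5433 -.2428 .053 1.27 2
python3 - <<'E'
from h import *
for n in("wrist",):
    f=optics.grab_frame(n);cv2.imwrite(f"pics/{n}4.png",f["frame"])
E
```

```text
clock: 8.52
position: [0.5441, -0.2434, 0.0994]
tool_rot: [3.14, 0.0, 1.265]
force: [0.4, -0.1, -2.4]
grip_width: 0.039
finger_force: 81.3
clock 8.53 pos [ 0.5441 -0.2434  0.0994] rot [3.14  0.    1.265] dxyz [-0.0008  0.0006 -0.0464] dyaw 0.005
{"dx":0.02,"dy":-0.05,"dz":2.32,"wz":-0.003},{"dx":0.02,"dy":-0.05,"dz":2.32,"wz":-0.003},
```

View pics/wrist4.png

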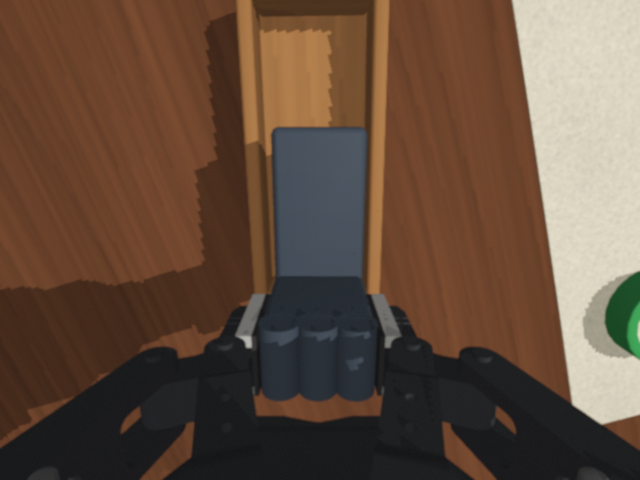

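The foot (273–367) lies centred between the tray walls (inner faces at about 260 and 370), so I'm lowering.

```bash
python3 -m handwheel '[{"dx":0,"dy":-0.05,"dz":1.5,"wx":0,"wy":0,"wz":0,"claw":20},{"dx":0,"dy":0,"dz":2,"wx":0,"wy":0,"wz":0,"claw":20},{"dx":0,"dy":0,"dz":0.9,"wx":0,"wy":0,"wz":0,"claw":20},{"dx":0,"dy":0,"dz":0.3,"wx":0,"wy":0,"wz":0,"claw":20},{"dx":0,"dy":0,"dz":0,"wx":0,"wy":0,"wz":0,"claw":20},{"dx":0,"dy":0,"dz":0,"wx":0,"wy":0,"wz":0,"claw":20}]'
```

```text
clock: 9.32
position: [0.5431, -0.2431, 0.0514]
tool_rot: [3.141, -0.0, 1.265]
force: [-0.2, 0.2, -3.4]
grip_width: 0.0387
finger_force: 81.5
```

```bash
python3 -m handwheel '[{"dx":0,"dy":0,"dz":0.1,"wx":0,"wy":0,"wz":0,"claw":20},{"dx":0,"dy":0,"dz":0.05,"wx":0,"wy":0,"wz":0,"claw":20},{"dx":0,"dy":0,"dz":0,"wx":0,"wy":0,"wz":0,"claw":20}]'
```

```text
clock: 9.7
position: [0.5432, -0.2433, 0.0508]
tool_rot: [3.141, 0.0, 1.265]
force: [-4.0, 1.7, 15.8]
grip_width: 0.0387
finger_force: 83.8
```

```bash
python3 -m handwheel '[{"dx":0,"dy":0,"dz":0,"wx":0,"wy":0,"wz":0,"claw":100},{"dx":0,"dy":0,"dz":0,"wx":0,"wy":0,"wz":0,"claw":100},{"dx":0,"dy":0,"dz":0,"wx":0,"wy":0,"wz":0,"claw":100},{"dx":0,"dy":0,"dz":0,"wx":0,"wy":0,"wz":0,"claw":100},{"dx":0,"dy":0,"dz":-3,"wx":0,"wy":0,"wz":0,"claw":100},{"dx":0,"dy":0,"dz":-6,"wx":0,"wy":0,"wz":0,"claw":100},{"dx":0,"dy":0,"dz":-6,"wx":0,"wy":0,"wz":0,"claw":100}]'
python3 - <<'E'
from h import *
for n,c in(("wrist",1),("top",1)):
    f=optics.grab_frame(n);cv2.imwrite(f"pics/{n}5.png",f["frame"])
    for q in optics.masks_of("slate_rest",n)[:1]: print(n,q["p"],q["rect"],fit("slate_rest",[(f,q["region"].astype(float))],[.553,-.212,-.3],.006))
    for q in optics.masks_of("wrist_rest",n)[:1]: print(n,q["p"],q["rect"],fit("wrist_rest",[(f,q["region"].astype(float))],[.64,.117,.33]))
E
python3 plan.py .635 .132 .15 1.9 9
```

```text
clock: 10.58
position: [0.5427, -0.2429, 0.2014]
tool_rot: [-3.141, -0.0, 1.265]
force: [1.0, -1.2, 0.6]
grip_width: 0.0856
finger_force: 0.0
wrist 0.82 [290.2, 133.9, 56.3, 130.8] (array([ 0.55187831, -0.21340507, -0.31059565]), np.float64(0.06081001408593878))
top 0.97 [451.5, 229.9, 76.0, 42.5] (array([ 0.55469139, -0.21332254, -0.30230241]), np.float64(0.0803946201837985))
top 0.86 [251.1, 167.3, 55.5, 45.9] (array([0.64120729, 0.11757407, 0.36829016]), np.float64(0.14315968779978516))
clock 10.88 pos [ 0.5424 -0.243   0.199 ] rot [-3.14  -0.     1.265] dxyz [ 0.0926  0.375  -0.049 ] dyaw 0.635
{"dx":4.28,"dy":-0.27,"dz":0.54,"wz":-0.071},{"dx":4.29,"dy":0.03,"dz":0.54,"wz":-0.071},{"dx":4.28,"dy":0.33,"dz":0.54,"wz":-0.071},{"dx":4.25,"dy":0.63,"dz":0.54,"wz":-0.071},{"dx":4.19,"dy":0.93,"dz":0.54,"wz":-0.071},{"dx":4.11,"dy":1.22,"dz":0.54,"wz":-0.071},{"dx":4.02,"dy":1.51,"dz":0.54,"wz":-0.071},{"dx":3.90,"dy":1.79,"dz":0.54,"wz":-0.071},{"dx":3.77,"dy":2.06,"dz":0.54,"wz":-0.071},
```

View pics/wrist5.png

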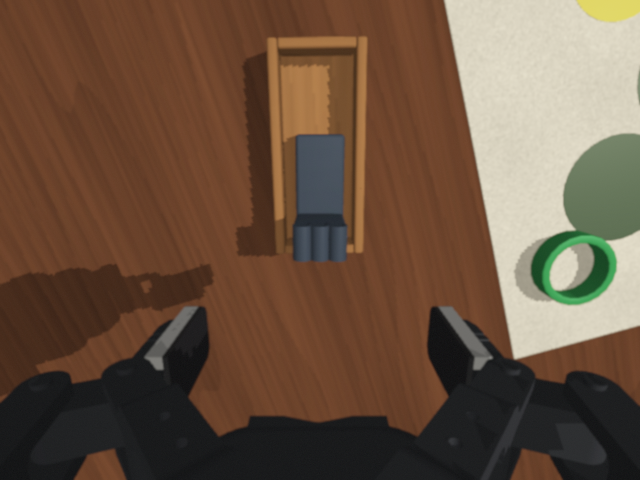

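The slate rest stands in the tray, with its foot at (320,170) and upright at (320,240). Now I'm going to the wrist rest.

```bash
python3 -m handwheel '[{"dx":4.3,"dy":-0.3,"dz":0,"wx":0,"wy":0,"wz":-0.07,"claw":100},{"dx":4.3,"dy":0,"dz":0,"wx":0,"wy":0,"wz":-0.07,"claw":100},{"dx":4.3,"dy":0.3,"dz":0,"wx":0,"wy":0,"wz":-0.07,"claw":100},{"dx":4.3,"dy":0.6,"dz":0,"wx":0,"wy":0,"wz":-0.07,"claw":100},{"dx":4.2,"dy":0.9,"dz":0,"wx":0,"wy":0,"wz":-0.07,"claw":100},{"dx":4.1,"dy":1.2,"dz":0,"wx":0,"wy":0,"wz":-0.07,"claw":100},{"dx":4,"dy":1.5,"dz":0,"wx":0,"wy":0,"wz":-0.07,"claw":100},{"dx":3.9,"dy":1.8,"dz":0,"wx":0,"wy":0,"wz":-0.07,"claw":100}]'
python3 -m handwheel '[{"dx":3.8,"dy":2,"dz":0,"wx":0,"wy":0,"wz":-0.08,"claw":100},{"dx":0,"dy":0,"dz":0,"wx":0,"wy":0,"wz":0,"claw":100},{"dx":0,"dy":0,"dz":0,"wx":0,"wy":0,"wz":0,"claw":100}]'
python3 - <<'E'
from h import *
f=optics.grab_frame("wrist");cv2.imwrite("pics/w6.png",f["frame"])
for q in optics.masks_of("wrist_rest","wrist")[:2]: print(q["p"],q["rect"],fit("wrist_rest",[(f,q["region"].astype(float))],[.64,.117,.34]))
E
python3 plan.py .6357 .132 .11 1.91 3
```

```text
clock: 11.88
position: [0.6241, 0.0923, 0.1983]
tool_rot: [-3.139, -0.0, 1.827]
force: [-0.4, -1.2, -0.8]
grip_width: 0.0854
finger_force: 0.0
clock: 12.25
position: [0.6338, 0.1323, 0.1985]
tool_rot: [-3.14, 0.0, 1.904]
force: [-0.1, -0.7, 0.1]
grip_width: 0.0854
finger_force: 0.0
0.63 [293.1, 195.3, 51.5, 104.7] (array([0.63875681, 0.11759142, 0.32755334]), np.float64(0.08762327775215806))
clock 12.35 pos [0.6341 0.1316 0.1992] rot [-3.14   0.     1.903] dxyz [ 0.0016  0.0004 -0.0892] dyaw 0.007
{"dx":-0.00,"dy":0.05,"dz":2.97,"wz":-0.002},{"dx":-0.00,"dy":0.05,"dz":2.97,"wz":-0.002},{"dx":-0.00,"dy":0.05,"dz":2.97,"wz":-0.002},
```

View pics/w6.png

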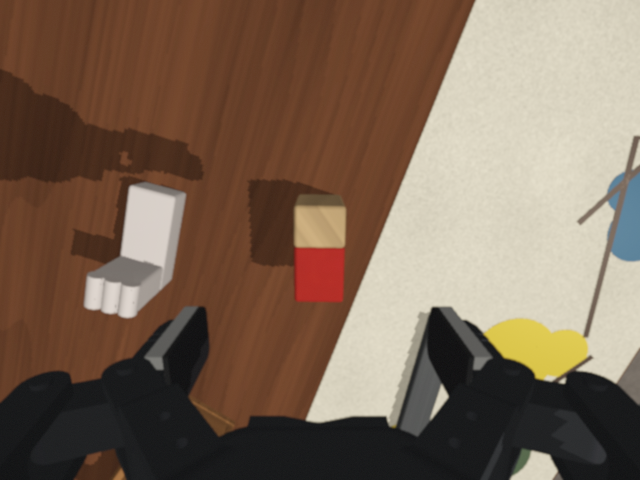

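The wrist rest is square to the gripper, with its leg top at (320,227) and arm at (320,275). Nothing stands near the fingers, so I'm going down and gripping.

```bash
python3 -m handwheel '[{"dx":0.1,"dy":0,"dz":4,"wx":0,"wy":0,"wz":0,"claw":100},{"dx":0,"dy":0,"dz":5,"wx":0,"wy":0,"wz":0,"claw":100},{"dx":0,"dy":0,"dz":4.5,"wx":0,"wy":0,"wz":0,"claw":100},{"dx":0,"dy":0,"dz":2.4,"wx":0,"wy":0,"wz":0,"claw":100},{"dx":0,"dy":0,"dz":0,"wx":0,"wy":0,"wz":0,"claw":100}]'
python3 -m handwheel '[{"dx":0,"dy":0,"dz":0,"wx":0,"wy":0,"wz":0,"claw":20},{"dx":0,"dy":0,"dz":0,"wx":0,"wy":0,"wz":0,"claw":20},{"dx":0,"dy":0,"dz":0,"wx":0,"wy":0,"wz":0,"claw":20},{"dx":0,"dy":0,"dz":0,"wx":0,"wy":0,"wz":0,"claw":20},{"dx":0,"dy":0,"dz":0,"wx":0,"wy":0,"wz":0,"claw":20}]' 60
```

```text
clock: 12.98
position: [0.6329, 0.1326, 0.0392]
tool_rot: [-3.139, -0.0, 1.904]
force: [-0.4, -0.2, 1.0]
grip_width: 0.0854
finger_force: 0.0
clock: 13.6
position: [0.6345, 0.1337, 0.0421]
tool_rot: [3.14, 0.001, 1.904]
force: [-2.7, -1.7, 10.4]
grip_width: 0.0391
finger_force: 60.3
```

```bash
python3 -m handwheel '[{"dx":0,"dy":0,"dz":-2,"wx":0,"wy":0,"wz":0,"claw":20},{"dx":0,"dy":0,"dz":-5,"wx":0,"wy":0,"wz":0,"claw":20},{"dx":0,"dy":0,"dz":-5,"wx":0,"wy":0,"wz":0,"claw":20},{"dx":0,"dy":0,"dz":-4,"wx":0,"wy":0,"wz":0,"claw":20},{"dx":0,"dy":0,"dz":-1,"wx":0,"wy":0,"wz":0,"claw":20}]'
python3 plan.py .5724 -.1465 .2 1.272 9
```

```text
clock: 14.22
position: [0.6348, 0.1343, 0.2148]
tool_rot: [3.137, 0.001, 1.905]
force: [0.4, -0.6, -2.7]
grip_width: 0.0388
finger_force: 61.3
clock 14.22 pos [0.6348 0.1343 0.2148] rot [3.137e+00 1.000e-03 1.905e+00] dxyz [-0.0624 -0.2808 -0.0148] dyaw -0.633
{"dx":-2.72,"dy":-1.68,"dz":0.16,"wz":0.070},{"dx":-2.83,"dy":-1.48,"dz":0.16,"wz":0.070},{"dx":-2.93,"dy":-1.28,"dz":0.16,"wz":0.070},{"dx":-3.01,"dy":-1.07,"dz":0.16,"wz":0.070},{"dx":-3.08,"dy":-0.86,"dz":0.16,"wz":0.070},{"dx":-3.13,"dy":-0.64,"dz":0.16,"wz":0.070},{"dx":-3.17,"dy":-0.42,"dz":0.16,"wz":0.070},{"dx":-3.19,"dy":-0.19,"dz":0.16,"wz":0.070},{"dx":-3.20,"dy":0.03,"dz":0.16,"wz":0.070},
```

```bash
python3 -m handwheel '[{"dx":-1.7,"dy":-1.1,"dz":0,"wx":0,"wy":0,"wz":0.05,"claw":20},{"dx":-2.8,"dy":-1.5,"dz":0,"wx":0,"wy":0,"wz":0.07,"claw":20},{"dx":-2.9,"dy":-1.4,"dz":0,"wx":0,"wy":0,"wz":0.07,"claw":20},{"dx":-3,"dy":-1.1,"dz":0,"wx":0,"wy":0,"wz":0.07,"claw":20},{"dx":-3.1,"dy":-0.9,"dz":0,"wx":0,"wy":0,"wz":0.07,"claw":20},{"dx":-3.1,"dy":-0.7,"dz":0,"wx":0,"wy":0,"wz":0.07,"claw":20},{"dx":-3.2,"dy":-0.4,"dz":0,"wx":0,"wy":0,"wz":0.07,"claw":20},{"dx":-3.2,"dy":-0.2,"dz":0,"wx":0,"wy":0,"wz":0.07,"claw":20}]'
python3 -m handwheel '[{"dx":-3.2,"dy":0,"dz":0,"wx":0,"wy":0,"wz":0.07,"claw":20},{"dx":-1,"dy":-0.6,"dz":0,"wx":0,"wy":0,"wz":0.02,"claw":20},{"dx":0,"dy":0,"dz":0,"wx":0,"wy":0,"wz":0,"claw":20},{"dx":0,"dy":0,"dz":0,"wx":0,"wy":0,"wz":0,"claw":20}]'
python3 plan.py .5728 -.1473 .1 1.272 3
```

```text
clock: 15.22
position: [0.581, -0.1073, 0.2099]
tool_rot: [-3.14, 0.0, 1.36]
force: [-0.1, 1.0, -3.0]
grip_width: 0.0387
finger_force: 61.0
clock: 15.72
position: [0.5675, -0.1436, 0.2107]
tool_rot: [-3.141, -0.0, 1.276]
force: [0.2, 0.7, -1.9]
grip_width: 0.0388
finger_force: 61.0
clock 15.72 pos [ 0.5675 -0.1436  0.2107] rot [-3.141 -0.     1.276] dxyz [ 0.0053 -0.0037 -0.1107] dyaw -0.004
{"dx":-0.07,"dy":0.21,"dz":3.69,"wz":0.001},{"dx":-0.07,"dy":0.21,"dz":3.69,"wz":0.001},{"dx":-0.07,"dy":0.21,"dz":3.69,"wz":0.001},
```

```bash
python3 -m handwheel '[{"dx":-0.2,"dy":0.6,"dz":2,"wx":0,"wy":0,"wz":0,"claw":20},{"dx":0,"dy":0,"dz":4,"wx":0,"wy":0,"wz":0,"claw":20},{"dx":0,"dy":0,"dz":3.5,"wx":0,"wy":0,"wz":0,"claw":20},{"dx":0,"dy":0,"dz":1.5,"wx":0,"wy":0,"wz":0,"claw":20},{"dx":0,"dy":0,"dz":0,"wx":0,"wy":0,"wz":0,"claw":20},{"dx":0,"dy":0,"dz":0,"wx":0,"wy":0,"wz":0,"claw":20}]'
python3 plan.py .5728 -.1473 .047 1.272 1
python3 - <<'E'
from h import *
a=optics.grab_frame("wrist")["frame"]; cv2.imwrite("pics/w7.png",a)
E
```

```text
clock: 16.48
position: [0.5733, -0.1482, 0.1018]
tool_rot: [3.14, -0.0, 1.275]
force: [-0.2, 0.1, -1.5]
grip_width: 0.039
finger_force: 61.1
clock 16.48 pos [ 0.5733 -0.1482  0.1018] rot [ 3.14  -0.     1.275] dxyz [-0.0005  0.0009 -0.0548] dyaw -0.003
{"dx":0.07,"dy":-0.07,"dz":5.48,"wz":0.003},
```

View pics/w7.png

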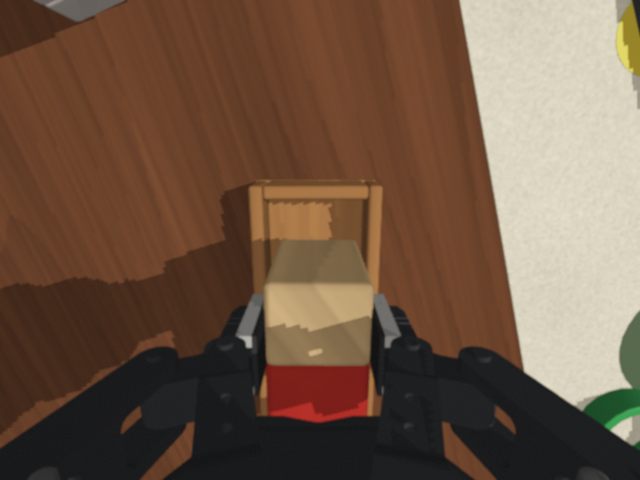

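The leg's bottom edge (275–360, row 240) is centred between the inner walls (264–370) and clears the end wall, so I'm lowering.

```bash
python3 -m handwheel '[{"dx":0.05,"dy":0,"dz":1.5,"wx":0,"wy":0,"wz":0,"claw":20},{"dx":0,"dy":0,"dz":2,"wx":0,"wy":0,"wz":0,"claw":20},{"dx":0,"dy":0,"dz":1.2,"wx":0,"wy":0,"wz":0,"claw":20},{"dx":0,"dy":0,"dz":0.4,"wx":0,"wy":0,"wz":0,"claw":20},{"dx":0,"dy":0,"dz":0,"wx":0,"wy":0,"wz":0,"claw":20},{"dx":0,"dy":0,"dz":0,"wx":0,"wy":0,"wz":0,"claw":20}]'
```

```text
clock: 17.27
position: [0.573, -0.1478, 0.0502]
tool_rot: [3.141, -0.0, 1.275]
force: [1.1, 0.1, -1.3]
grip_width: 0.0388
finger_force: 61.2
```

```bash
python3 -m handwheel '[{"dx":0,"dy":0,"dz":0.15,"wx":0,"wy":0,"wz":0,"claw":20},{"dx":0,"dy":0,"dz":0.1,"wx":0,"wy":0,"wz":0,"claw":20},{"dx":0,"dy":0,"dz":0,"wx":0,"wy":0,"wz":0,"claw":20}]'
```

```text
clock: 17.65
position: [0.5729, -0.1478, 0.0481]
tool_rot: [3.141, 0.0, 1.275]
force: [-4.6, 0.9, 11.3]
grip_width: 0.0387
finger_force: 62.8
```

```bash
python3 -m handwheel '[{"dx":0,"dy":0,"dz":0,"wx":0,"wy":0,"wz":0,"claw":100},{"dx":0,"dy":0,"dz":0,"wx":0,"wy":0,"wz":0,"claw":100},{"dx":0,"dy":0,"dz":0,"wx":0,"wy":0,"wz":0,"claw":100},{"dx":0,"dy":0,"dz":0,"wx":0,"wy":0,"wz":0,"claw":100},{"dx":0,"dy":0,"dz":-3,"wx":0,"wy":0,"wz":0,"claw":100},{"dx":0,"dy":0,"dz":-6,"wx":0,"wy":0,"wz":0,"claw":100},{"dx":0,"dy":0,"dz":-6,"wx":0,"wy":0,"wz":0,"claw":100},{"dx":0,"dy":0,"dz":-4,"wx":0,"wy":0,"wz":0,"claw":100}]'
python3 -m handwheel '[{"dx":-5,"dy":0,"dz":-2,"wx":0,"wy":0,"wz":0,"claw":100},{"dx":-5,"dy":0,"dz":0,"wx":0,"wy":0,"wz":0,"claw":100},{"dx":-3,"dy":0,"dz":0,"wx":0,"wy":0,"wz":0,"claw":100},{"dx":0,"dy":0,"dz":0,"wx":0,"wy":0,"wz":0,"claw":100}]'
python3 - <<'E'
from h import *
fs={n:optics.grab_frame(n) for n in("wrist","top","scene")}
a=fs["wrist"]["frame"][0:400,120:520];
b=cv2.resize(fs["scene"]["frame"][150:290,110:310],(400,280)); 
c=np.zeros((400,800,3),np.uint8); c[:,:400]=a; c[:280,400:]=b; cv2.imwrite("pics/end.png",c)
for n in("wrist","top","scene"):
  for o,p0,z in(("slate_rest",[.552,-.213,-.3],.006),("wrist_rest",[.568,-.162,-.3],.006),("white_rest",[.4967,.0693,.1],0)):
    for q in optics.masks_of(o,n)[:1]: print(n,o,round(q["p"],2),q["rect"],*fit(o,[(fs[n],q["region"].astype(float))],p0,z))
E
```

```text
clock: 18.65
position: [0.5731, -0.1477, 0.2401]
tool_rot: [3.139, -0.0, 1.275]
force: [0.6, -0.4, -0.3]
grip_width: 0.0853
finger_force: 0.0
clock: 19.15
position: [0.5337, -0.2746, 0.2571]
tool_rot: [-3.141, 0.001, 1.271]
force: [-1.1, 0.5, -0.5]
grip_width: 0.0851
finger_force: 0.0
wrist slate_rest 0.77 [294.9, 134.9, 45.7, 69.6] [ 0.55170738 -0.21519738 -0.32034589] 0.39754789394441625
wrist wrist_rest 0.92 [292.0, 34.5, 51.1, 96.3] [ 0.56580234 -0.16530584 -0.31808928] 0.0594073362730112
top slate_rest 0.71 [453.9, 234.8, 73.1, 36.9] [ 0.55276474 -0.21370494 -0.21104664] 0.38238180482199824
top wrist_rest 0.73 [422.9, 213.5, 65.5, 42.9] [ 0.56853368 -0.1654162  -0.33470635] 0.09694836764053782
top white_rest 0.92 [275.8, 259.0, 59.1, 38.8] [0.49539204 0.0703711  0.06305097] 0.1250371589455046
scene slate_rest 0.95 [146.5, 173.6, 48.0, 57.7] [ 0.55544878 -0.22716688 -0.6997888 ] 0.3765004789870465
scene wrist_rest 0.79 [173.9, 190.6, 49.9, 49.0] [ 0.56612295 -0.16706145 -0.36958862] 0.1938224663192979
scene white_rest 0.74 [311.9, 188.7, 57.7, 55.2] [0.49389496 0.06907396 0.15985986] 0.10395297757633681
```

View pics/end.png

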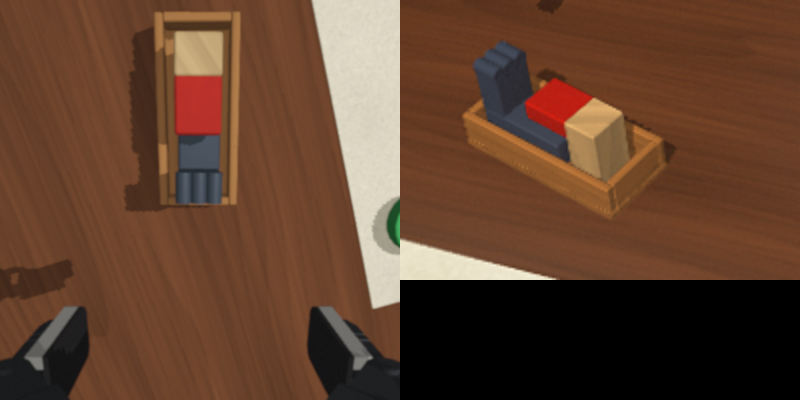

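Both parts stand nested in the tray, with the arm (200,105) over the slate foot (200,150). The white rest hasn't moved.

```bash
python3 -c "
from workcell import job_done
print(job_done())"
```

```text
the job is handed in; nothing more can be done
None
```

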